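# Take the depth of a stopped mortise with a depth gauge

### The job

Take the depth of the slot (mortise) chopped in the top of the door stile, right at the slot's right-hand end as you face the bench, where a chopped slot is left shallowest: stand the depth gauge's stock flat on the stile with its blade in the slot and up against that end, and push the blade gently down, without forcing it, until it rests on the slot's bottom. Leave the gauge standing there by itself, blade on the bottom, ready to read, and do not shift the stile or disturb the other things.

Things in the scene. Friction and masses are not known exactly. Their poses are not given: they have to be found in the camera images.
- stile: Light timber, 60 (x) x 230 (y) x 62 (z) mm, about 0.85 kg, lying loose on the bench, with one slot in its upper face and pencil lines round it. Origin: centre of its underside; y along its length.
- slot_mouth (a point): Centre of the slot's mouth, on the stile's upper face, 62 mm above the bench, 30 mm to the -y side of the stile's middle; axes as the stile's. The slot is 8 mm wide (x), 60 mm long (y), with upright walls; its right-hand end is the -y one. Its floor is 20 to 42 mm deep at that end (the last 24 mm) and 5 mm deeper elsewhere: how deep is not known beforehand and has to be felt.
- depth_gauge: Depth gauge, standing upright on top of the tenoned rail. Aluminium stock 28 (x) x 120 (y) x 18 (z) mm, a screw head standing 9 mm out of its +x side; a flat steel blade slides upright through its middle. Origin: centre of the stock's flat underside; z up along the blade. About 0.2 kg in all, mostly the stock; a half turn about z changes nothing.
- gauge_blade (a joint): How far the blade's end stands out below the stock's underside (m): -0.012 to 0.060, negative while it is drawn up inside the stock; grows as the blade is pushed down. A spring pad holds the blade wherever it is left: it slides under about 4 N, and the whole gauge can be lifted by the blade's head.
- gauge_tip (a point): Centre of the blade's flat lower end. The blade is 5 mm thick (the stock's x) and 22 mm wide (the stock's y), square-ended.
- gauge_head (a point): Centre of the top of the blade's black ribbed head, 122 mm above the blade's tip. The head is 14 mm (x) x 30 mm (y) x 22 mm high; below it 100 mm of bare blade runs down to the tip.
- tenon_rail: The mating timber, 60 x 165 x 62 mm with an 8 mm thick tenon at its -y end (212 mm overall), no slot. Origin: on its underside, under the middle of its whole length. To be left alone.
- glue_bottle: White glue bottle with a yellow nozzle, 43 x 52 x 149 mm, standing; origin under its centre. To be left alone.
- tape_roll: Thick roll of black tape, 60 mm across, 50 mm high, standing flat; origin under its centre. To be left alone.

How it is judged:
By the outcome, as a careful person would: the job done as asked, in the order asked, and still so for the second after the job is handed in, with the robot touching nothing.
It also fails if it takes over 46 s, if anything falls off the work surface, if the arm or the gripper's body presses on something with over 40 N, if the wrist force passes 120 N, or if a joint passes its speed limit or range.

### The arm

A 7-joint arm with a two-finger parallel gripper is mounted at the origin on a cart in front of the work surface, level with it; the furniture and walls round the work are solid. World frame = base frame: x ahead of the robot, y to its left, z up, the work surface at z = 0. Lengths are in mm, angles in degrees, forces in N, time in s.
With the tool pointing down it reaches from about 425 to 975 mm from the base axis. Payload 16.7 kg.
Tool frame: the origin (TCP) lies midway between the tips of the shut fingers; the grasp point (between the pads) lies 19 mm behind it (ctrl.grip_point_offset is the distance from the TCP to the grasp point, in mm); z points along the fingers, y is the line along which they close (so a half turn about z gives the same grasp; the last joint's range is limited). The gripper opens to 85 mm and grips with 20 to 120 N. Pads are 22 mm wide; open, the fingers measure 114 mm over their backs; the gripper's body (76 mm by 85 mm) begins 54 mm behind the grasp point. The pads swing forward as they close: fully open they stand 13 mm farther back than shut.
Start: joints at [-73.081, 24.414, 4.234, 92.017, -1.954, 63.644, -3.845], TCP at [290.437, 609.28, 231.302] pointing down, gripper open.
Joint ranges: [-163.25, 163.25], [-28.42, 122.38], [-70.27, 78.77], [12.13, 141.07], [-58.53, 238.53], [9.26, 117.41], [-156.51, 156.51]. Speed limits (degrees/s): [108.29, 108.29, 136.94, 136.94, 172.46, 172.46, 172.46].

### API

Orientations are given as a 3x3 rotation matrix whose columns are the frame's x, y, z axes.
In Python, from bench import ctrl gives the robot as it stands.
- The arm moves only by the tool play_rows, never from a script. Its argument "moves" is one flat list of numbers, 6 for each row, row after row: the shift along the tool's x, y, z in m, then the turn, a rotation vector about the tool's x, y, z in rad. A call has 1 to 10 rows; each row is the pose to reach, as a shift and turn from the pose commanded when the call began, along the tool's axes at that moment; what a row does not reach only later rows make up. A row lasts 1/8 s, in which the tool goes at most 62.5 mm and 10.7 degrees, less where a joint would pass 70% of its speed; a pose out of reach is approached as far as the arm can. A call with a gripper value outside its range is refused whole. "gripper" is the finger opening in m, from 0 to 0.0854, set as the call begins (left out, the last holds). The fingers move at their own pace and stop on an object; "force" is the grip in N (left out, the last holds). Time passes only in rows, so rows that repeat a pose let the fingers close. It gives the time, the measured TCP pose, the force, the opening and the grip force at its end, in the units of the state.
- ctrl.get_obs(): the state, without advancing time (a new reading comes with each control period).
- ctrl.capture(name): name is "side" or "top"; returns the picture (400x640x3 uint8, blue, green, red); there is no depth.
- ctrl.camera_info(name): a dict with "mtx" (3x3 intrinsics, pixels), "rvec" (rotation vector, rad) and "tvec" (3), from world to camera coordinates, as OpenCV has them. Camera axes: x right, y down, z forward; pixel columns grow to the right and rows downward; lengths in mm; the calibration is good to about 2 mm. A picture is of the moment at which its call begins. camera_info takes no time and is no camera call.
- ctrl.hand_in(): hands the job in; it is judged then, once.
The state is a dict: "time": time; "q": joint angles; "dq": joint speeds; "effort": joint torques, N m; "tool_pos": TCP position; "ee_rot": TCP orientation; "ft_force": force on the tool from outside, world axes, zero at the start; "torque": the same for the moment, N m; "gripper_width": finger opening in mm; "grip_force": force on a finger pad.
Only numpy, scipy, OpenCV 4.12 (cv2) and the standard library are available. Lean on these libraries where they do the work, as an engineer would, in place of code of your own. Each camera call takes 0.05 s, during which the arm holds its last target. There are 200 camera calls.

## Working session

There is one attempt and no reset: what is moved stays moved. The work goes in short steps, Python scripts to look and compute and a tool call to move; the robot and the scene stay as the last step left them, time stands still between calls to the robot, and variables do not carry over. Pictures are saved under pics/ and viewed, at most 10 in all, crops included, and the job is handed in when it is done.

Besides the shell and the picture viewer there is one more tool, called by a JSON object that holds its "api" and its "payload". play_rows: Moves the arm, as the interface text tells. Its arguments: {"type":"object","properties":{"moves":{"type":"array","items":{"type":"number"}},"gripper":{"type":"number"},"force":{"type":"number"}},"required":["moves"]}

```bash
ls; mkdir -p pics; python3 - <<'E'
from bench import ctrl
import cv2,numpy as np
np.set_printoptions(suppress=True,precision=3)
o=ctrl.get_obs();print(o['time'],o['tool_pos'],o['ee_rot'],o['ft_force'],o['gripper_width'],ctrl.grip_point_offset)
for n in('side','top'):
    cv2.imwrite(f'pics/{n}0.png',ctrl.capture(n));c=ctrl.camera_info(n)
    R=cv2.Rodrigues(np.array(c['rvec'],float))[0];print(n,c['mtx'],'pos',-R.T@np.array(c['tvec']).ravel(),'R',R)
E
```

```text
pics
0.0 [290.288 608.918 230.578] [[-0.903  0.43  -0.   ]
 [ 0.43   0.903 -0.001]
 [-0.    -0.001 -1.   ]] [-0.437 -0.137  0.693] 85.11610364127985 18.700000000000003
side [[416.081   0.    319.111]
 [  0.    416.081 199.359]
 [  0.      0.      1.   ]] pos [ 469.967 -603.039  639.207] R [[ 0.994 -0.109  0.014]
 [-0.049 -0.556 -0.83 ]
 [ 0.098  0.824 -0.558]]
top [[407.084   0.    319.352]
 [  0.    407.084 197.581]
 [  0.      0.      1.   ]] pos [427.274 134.857 983.776] R [[ 0.019 -1.    -0.016]
 [-0.992 -0.017 -0.122]
 [ 0.121  0.018 -0.992]]
```

View pics/side0.png

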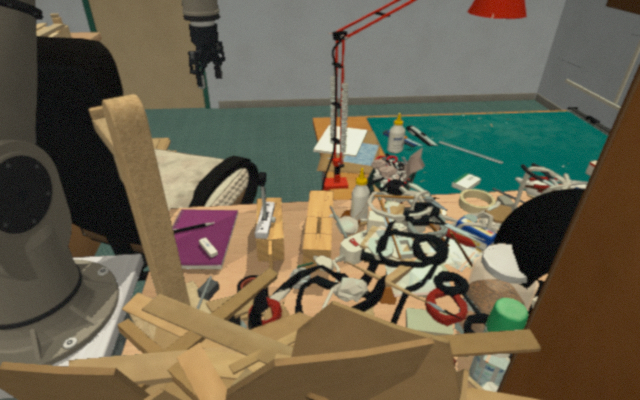

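View pics/top0.png

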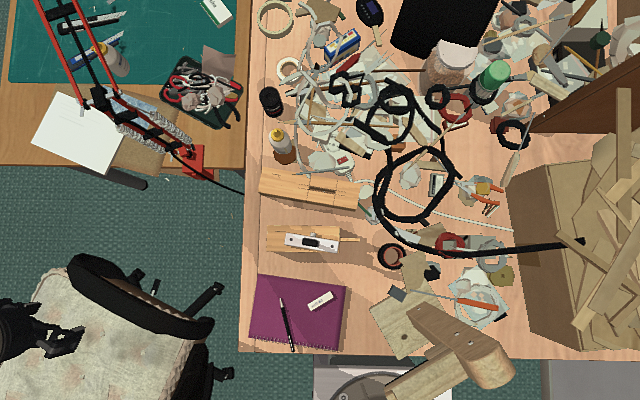

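The side view shows the gauge on the rail near (265,215) and the stile near (318,220). In the top view the stile is near (310,188) and the gauge near (310,241), with image right being −y. I'll enlarge crops of both.

```bash
python3 - <<'E'
import cv2,numpy as np
a=cv2.imread('pics/top0.png')[165:265,250:383];b=cv2.imread('pics/side0.png')[165:275,240:373]
cv2.imwrite('pics/ct.png',cv2.resize(a,None,fx=6,fy=6,interpolation=cv2.INTER_CUBIC)[:600])
cv2.imwrite('pics/cs.png',cv2.resize(b,None,fx=5.4,fy=5.4,interpolation=cv2.INTER_CUBIC))
E
```

```text
(no output)
```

View pics/ct.png

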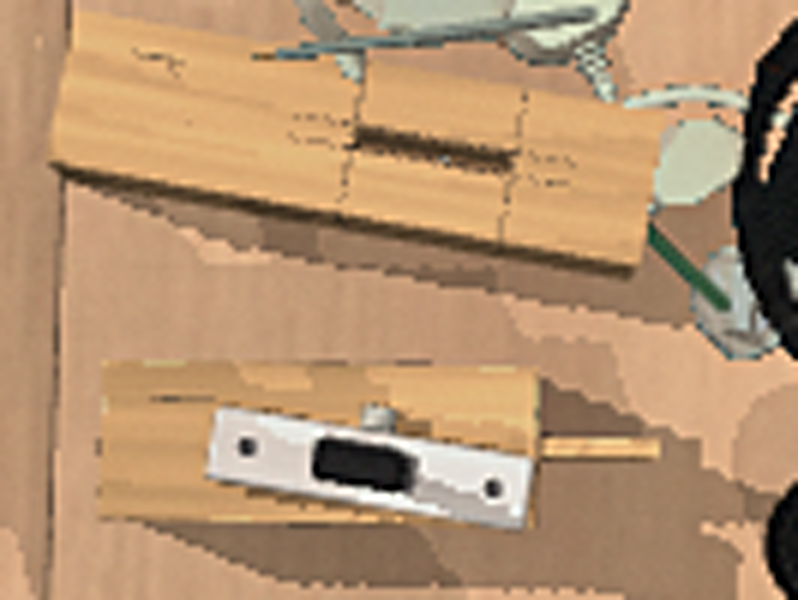

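View pics/cs.png

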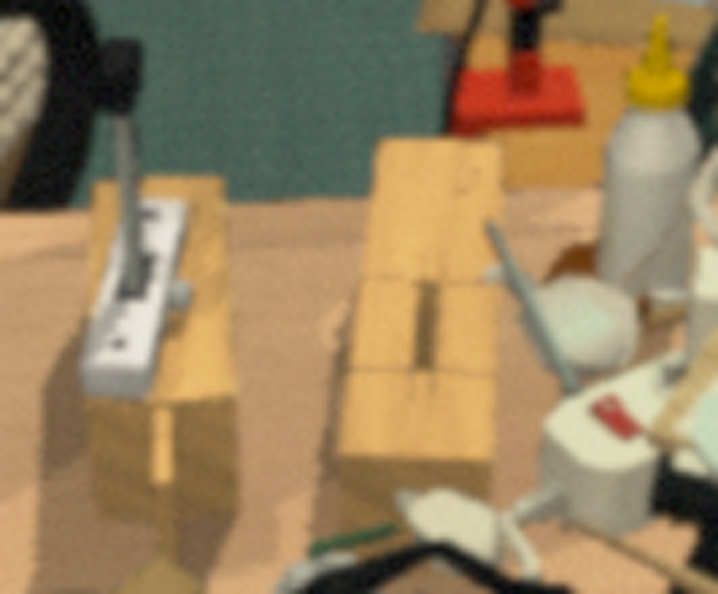

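Top crop: stile face corners are about (73,12), (52,163), (663,120) and (640,265), the slot runs (356,138)→(514,162), stock holes are at (247,447)/(493,488), and the head top is at (364,464). The side crop shows the head at (120,75) with bare blade below, so the blade is drawn up.

```bash
cat > h.py <<'E'
import cv2,numpy as np
from bench import ctrl
np.set_printoptions(suppress=True,precision=2)
I={n:ctrl.camera_info(n) for n in('side','top')}
def ray(n,p):
    c=I[n];R=cv2.Rodrigues(np.array(c['rvec'],float))[0]
    d=np.append(cv2.undistortPoints(np.array([[p]],float),np.array(c['mtx'],float),None)[0,0],1)
    return -R.T@np.array(c['tvec'],float).ravel(),R.T@d
def onz(n,p,z):
    o,d=ray(n,p);return o+d*(z-o[2])/d[2]
def tri(pt,ps):
    (a,u),(b,v)=ray('top',pt),ray('side',ps)
    k=np.linalg.lstsq(np.c_[u,-v],b-a,rcond=None)[0];P,Q=a+k[0]*u,b+k[1]*v
    return (P+Q)/2,np.linalg.norm(P-Q)
def proj(n,P):
    c=I[n];return cv2.projectPoints(np.array(P,float).reshape(-1,3),np.array(c['rvec'],float),np.array(c['tvec'],float),np.array(c['mtx'],float),None)[0][:,0]
T=lambda x,y:(250+(x+.5)/6-.5,165+(y+.5)/6-.5)
S=lambda x,y:(240+(x+.5)/5.4-.5,165+(y+.5)/5.4-.5)
E
python3 - <<'E'
from h import *
pt={'NE':((663,120),(492,458)),'SE':((640,265),(340,458)),'NW':((73,12),(502,145)),'SW':((52,163),(378,140)),
'slotW':((356,139),(429,282)),'slotE':((514,161),(426,368)),'hole1':((247,447),(148,212)),'hole2':((493,488),(118,343)),
'stock SE':((525,527),(147,395)),'head':((364,464),(121,45))}
for k,(t,s) in pt.items(): print(k,*tri(T(*t),S(*s)),'top@62',onz('top',T(*t),62)[:2],'side@62',onz('side',S(*s),62)[:2])
print('bottle',tri((280,137),S(658,20)),'lamp base',onz('top',(195,160),0),'lamp',tri((85,97),(340,37)))
# gauge masks
t=cv2.imread('pics/top0.png').astype(int)
g=((t.min(2)>175)&(t.max(2)-t.min(2)<40)).astype('uint8');g[:225]=0;g[260:]=0;g[:,:275]=0;g[:,350:]=0
c=max(cv2.findContours(g,0,1)[0],key=cv2.contourArea);print('stock',cv2.minAreaRect(c),'bbox',cv2.boundingRect(c))
E
```

```text
NE [573.48  58.71  61.82] 3.993280819548946 top@62 [571.43  58.8 ] side@62 [575.47  58.82]
SE [516.29  66.96  59.7 ] 0.5573059669982808 top@62 [515.78  67.13] side@62 [516.38  64.33]
NW [610.48 286.13  59.32] 0.34877691935651367 top@62 [609.77 285.69] side@62 [610.01 282.06]
SW [551.46 291.64  61.89] 0.8136155486369362 top@62 [551.04 291.62] side@62 [551.86 291.55]
slotW [562.84 175.68  62.37] 1.3741119761753715 top@62 [562.2 175.7] side@62 [563.59 176.3 ]
slotE [555.1  115.36  63.35] 1.1169635638991127 top@62 [554.72 115.33] side@62 [555.86 117.13]
hole1 [444.03 212.48  81.33] 0.2889247786266953 top@62 [444.54 214.15] side@62 [442.99 240.72]
hole2 [431.08 121.75  80.24] 0.39764546225065067 top@62 [430.95 121.47] side@62 [430.02 145.41]
stock SE [429.26 109.68  62.19] 25.120704932245747 top@62 [416.7 109.3] side@62 [441.81 110.09]
head [438.33 165.05 193.39] 2.0000210605241664 top@62 [439.   170.01] side@62 [430.29 391.5 ]
bottle (array([662.5 , 234.37, 152.83]), np.float64(13.577667913947737)) lamp base [636.04 462.     0.  ] lamp (array([649.59, 507.93, 388.42]), np.float64(0.306372319519322))
stock ((311.0946044921875, 242.43243408203125), (52.93647384643555, 11.672327995300293), 9.462322235107422) bbox (285, 233, 54, 18)
```

```bash
cat >> h.py <<'E'
from scipy.spatial.transform import Rotation as Ro
def goal(P,yaw,pitchcorr=True):
    "shift (m) in tool axes and rotvec for TCP at P, tool y at angle -yaw deg (stock x), pointing down"
    o=ctrl.get_obs();R=np.array(o['ee_rot']);s=R.T@(np.array(P)-o['tool_pos'])/1000
    a=np.radians(-yaw);y=np.array([np.cos(a),np.sin(a),0]);z=np.array([0,0,-1.]);W=np.c_[np.cross(y,z),y,z]
    return s.round(4),Ro.from_matrix(R.T@W).as_rotvec().round(4)
def st():
    o=ctrl.get_obs();print(o['time'],np.array(o['tool_pos']),np.array(o['ft_force']),o['gripper_width'],o['grip_force'],'yaw',-np.degrees(np.arctan2(o['ee_rot'][1][1],o['ee_rot'][0][1])))
E
python3 - <<'E'
from h import *
print('post',tri((490,365),(125,100)),tri((415,315),(125,100)))
print(goal((438,166.5,235),8.4),goal((438,166.5,164),8.4))
t=cv2.imread('pics/top0.png');h=cv2.cvtColor(t,cv2.COLOR_BGR2HSV)
print(h[180,290],h[200,330],h[215,300],h[240,265],h[190,340])
E
```

```text
post (array([284.41, -74.08, 446.74]), np.float64(0.030050613945577214)) (array([299.67,   0.47, 415.27]), np.float64(80.0462089745175))
(array([-0.32, -0.34, -0.  ]), array([-0.  ,  0.  ,  1.27])) (array([-0.32, -0.34,  0.07]), array([-0.  ,  0.  ,  1.27]))
[ 16 118 223] [ 16 118 223] [ 14  98 196] [ 14  95 196] [ 15 117 220]
```

{"api": "play_rows", "payload": {"moves": [-0.02, -0.02, -0.002, 0, 0, 0.07, -0.055, -0.057, -0.005, 0, 0, 0.21, -0.095, -0.099, -0.005, 0, 0, 0.37, -0.137, -0.142, -0.005, 0, 0, 0.53, -0.179, -0.186, -0.005, 0, 0, 0.7, -0.221, -0.229, -0.005, 0, 0, 0.86, -0.258, -0.268, -0.005, 0, 0, 1.02, -0.29, -0.301, -0.005, 0, 0, 1.14, -0.312, -0.324, -0.005, 0, 0, 1.23, -0.324, -0.336, -0.005, 0, 0, 1.272], "gripper": 0.06}}

```text
time: 1.35
tool_pos: [438.7, 165.5, 236.3]
ee_rot: [[0.148, 0.989, -0.0], [0.989, -0.148, 0.0], [0.0, -0.0, -1.0]]
ft_force: [-0.1, 0.3, -0.1]
gripper_width: 60.2
grip_force: 0.0
```

```bash
python3 - <<'E'
from h import *
st();np.set_printoptions(suppress=True,precision=4)
print(goal((438,166.5,164),8.4))
a=ctrl.capture('top')[120:300,220:440];b=ctrl.capture('side')[60:300,180:400]
a=cv2.resize(a,None,fx=2,fy=2);b=cv2.resize(b,None,fx=1.6,fy=1.6);cv2.imwrite('pics/m1.png',np.hstack([a,cv2.resize(b,(int(b.shape[1]*360/b.shape[0]),360))]))
E
```

```text
1.35 [438.71 165.5  236.34] [-0.13  0.28 -0.07] 60.23395911757661 0.0 yaw 8.526434751524302
(array([ 0.0009, -0.0008,  0.0723]), array([-0.    , -0.0001, -0.0022]))
```

View pics/m1.png

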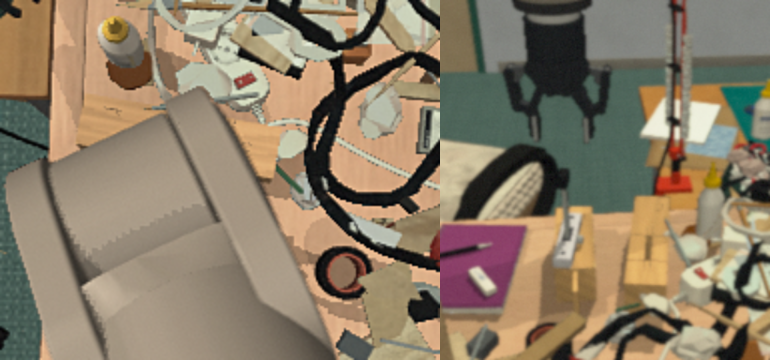

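The gripper sits open right above the gauge head; in the side crop the fingers are at (535–590,135) and the head is at (562,175). The arm hides the work in the top view. Next I descend and grip.

{"api": "play_rows", "payload": {"moves": [0.001, -0.001, 0.015, 0, 0, 0, 0.001, -0.001, 0.035, 0, 0, 0, 0.001, -0.001, 0.055, 0, 0, 0, 0.001, -0.001, 0.068, 0, 0, 0, 0.001, -0.001, 0.072, 0, 0, 0, 0.001, -0.001, 0.072, 0, 0, 0]}}

```text
time: 2.2
tool_pos: [437.4, 167.9, 164.2]
ee_rot: [[0.145, 0.989, -0.0], [0.989, -0.145, -0.0], [-0.0, -0.0, -1.0]]
ft_force: [0.5, 0.8, 0.9]
gripper_width: 60.0
grip_force: 0.0
```

{"api": "play_rows", "payload": {"moves": [0, 0, 0, 0, 0, 0, 0, 0, 0, 0, 0, 0, 0, 0, 0, 0, 0, 0, 0, 0, 0, 0, 0, 0, 0, 0, 0, 0, 0, 0], "gripper": 0.0, "force": 40}}

```text
time: 2.82
tool_pos: [437.6, 167.8, 164.5]
ee_rot: [[0.145, 0.989, 0.0], [0.989, -0.145, 0.0], [0.0, 0.0, -1.0]]
ft_force: [-0.6, 0.3, 4.3]
gripper_width: 13.2
grip_force: 42.0
```

```bash
python3 - <<'E'
from h import *
st()
b=ctrl.capture('side');cv2.imwrite('pics/side_g.png',b);cv2.imwrite('pics/g1.png',cv2.resize(b[110:260,220:370],None,fx=4,fy=4,interpolation=cv2.INTER_CUBIC))
E
```

```text
2.825 [437.55 167.79 164.47] [-0.58  0.35  4.31] 13.198143919232288 41.96901261806488 yaw 8.365889445126042
```

View pics/g1.png

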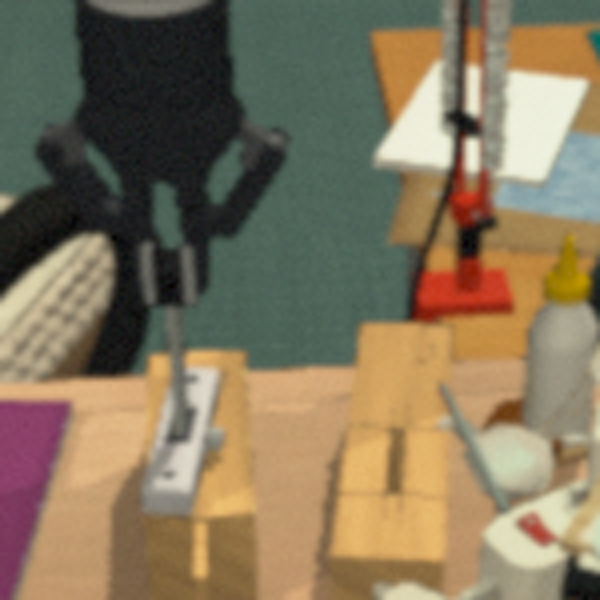

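Both fingers have closed on the head (opening 13.2 mm, 42 N) and the gauge is still upright on the rail. I lift it and carry it over the slot.

{"api": "play_rows", "payload": {"moves": [0, 0, -0.008, 0, 0, 0, 0, 0, -0.02, 0, 0, 0, 0, 0.008, -0.03, 0, 0, 0, -0.004, 0.028, -0.03, 0, 0, 0.006, -0.009, 0.055, -0.03, 0, 0, 0.013, -0.013, 0.082, -0.03, 0, 0, 0.013, -0.017, 0.105, -0.03, 0, 0, 0.013, -0.019, 0.118, -0.03, 0, 0, 0.013, -0.02, 0.122, -0.03, 0, 0, 0.013, -0.02, 0.122, -0.03, 0, 0, 0.013]}}

```text
time: 4.12
tool_pos: [554.9, 130.2, 194.3]
ee_rot: [[0.158, 0.987, -0.0], [0.987, -0.158, -0.0], [-0.0, -0.0, -1.0]]
ft_force: [0.8, -0.0, -0.8]
gripper_width: 13.3
grip_force: 41.3
```

```bash
python3 - <<'E'
from h import *
st()
b=ctrl.capture('side');cv2.imwrite('pics/side_h.png',b);cv2.imwrite('pics/h1.png',cv2.resize(b[140:260,270:390],None,fx=5,fy=5,interpolation=cv2.INTER_CUBIC))
E
```

```text
4.125 [554.94 130.21 194.32] [ 0.8  -0.03 -0.8 ] 13.3273449957484 41.27267360687256 yaw 9.11393984242172
```

View pics/h1.png

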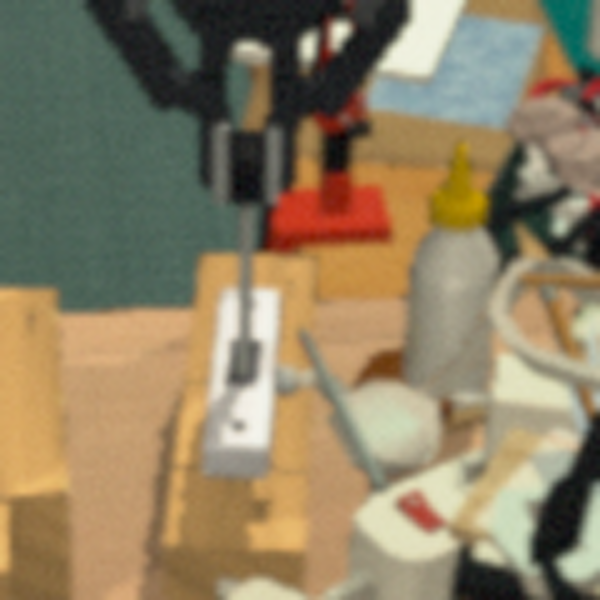

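The gauge hangs parallel to the stile, its stock over the slot with the front end at (237,460) in the crop. I rectify the views onto the z=62 and z=110 planes in stile axes to measure the offset between blade and slot.

```bash
cat >> h.py <<'E'
A=np.radians(9.1);EX=np.array([np.cos(A),-np.sin(A)]);EY=np.array([np.sin(A),np.cos(A)])
def rect(img,n,z,c,U=43,V=70,s=3):
    "plane z resampled: right = stile x, up = stile y, about c, s px per mm"
    u,v=np.meshgrid((np.arange(2*U*s)+.5)/s-U,V-(np.arange(2*V*s)+.5)/s)
    P=np.dstack([np.array(c)[0]+u*EX[0]+v*EY[0],np.array(c)[1]+u*EX[1]+v*EY[1],np.full(u.shape,z)])
    m=proj(n,P).reshape(*u.shape,2).astype('float32')
    return cv2.remap(img,m[...,0],m[...,1],cv2.INTER_LINEAR)
E
python3 - <<'E'
from h import *
c=(555.5,128);h=np.array(ctrl.get_obs()['tool_pos'])
s0=cv2.imread('pics/side0.png');t0=cv2.imread('pics/top0.png');sh=cv2.imread('pics/side_h.png')
a=rect(s0,'side',62,c);b=rect(t0,'top',62,c);d=rect(sh,'side',110,h[:2])
def grid(i):
    i=i.copy()
    for k in range(-40,41,10): cv2.line(i,(129+3*k,0),(129+3*k,6),(0,0,255),1)
    for k in range(-60,61,10): cv2.line(i,(0,210-3*k),(6,210-3*k),(0,0,255),1)
    cv2.line(i,(129,0),(129,14),(0,0,255),1);cv2.line(i,(0,210),(14,210),(0,0,255),1);return i
cv2.imwrite('pics/rect.png',np.hstack([grid(a),grid(b),grid(d)]))
def edges(img,v,lo,hi,up,ch=2):
    r=int(210-3*v);p=cv2.GaussianBlur(img[r-6:r+7].astype(float).mean(0)[:,ch][None],(0,0),2)[0]
    g=np.gradient(p);s=slice(int(129+3*lo),int(129+3*hi));q=g[s]*(1 if up else -1);k=q.argmax()+s.start
    w=np.abs(g[k-5:k+6]);return ((np.arange(k-5,k+6)*w).sum()/w.sum()+.5-129)/3
for nm,i in(('side',a),('top',b)):
    for v in(0,5,15,25,35): 
        r=int(210-3*v);p=i[r-4:r+5].astype(float).mean((0,2));q=p[111:150];w=np.clip(np.median(p[90:170])-15-q,0,None)
        print(nm,v,'slot u',((np.arange(111,150)*w).sum()/w.sum()+.5-129)/3)
    p=i[:,120:138].astype(float).mean((1,2)) 
    print(nm,'along',p[60:260:6].round())
for v in(-50,-40,-30,20,40): print('stock',v,edges(d,v,-22,-6,True),edges(d,v,6,22,False))
E
```

```text
side 0 slot u 0.8136062378167613
side 5 slot u 0.7331104905362338
side 15 slot u 0.4754535046095043
side 25 slot u 0.5873609706774516
side 35 slot u 0.5365720353539984
side along [134. 122. 116. 112. 112. 112. 110. 108. 107. 105. 102. 100.  99.  99.
  99.  99.  98.  98.  97.  97.  97.  97.  98.  99.  99.  99.  98.  97.
  98. 101. 113. 125. 141. 152.]
top 0 slot u 0.26238483677050795
top 5 slot u 0.10467428272432737
top 15 slot u 0.684223890036416
top 25 slot u 0.24606166456276432
top 35 slot u 0.14117768737502465
top along [134.  70.  61.  62.  63.  63.  66.  68.  62.  64.  64.  64.  67.  69.
  68.  61.  65.  67.  73.  76.  70.  70.  67.  67.  71.  70.  71.  74.
  69.  68.  76. 121. 162. 168.]
stock -50 -22.333778804837873 14.36978120842078
stock -40 -22.137138704387933 14.388522617800712
stock -30 -21.88695461817872 14.518629813488644
stock 20 -10.546231699214042 14.227306567783748
stock 40 -21.971922776985057 14.74678435480694
```

View pics/rect.png

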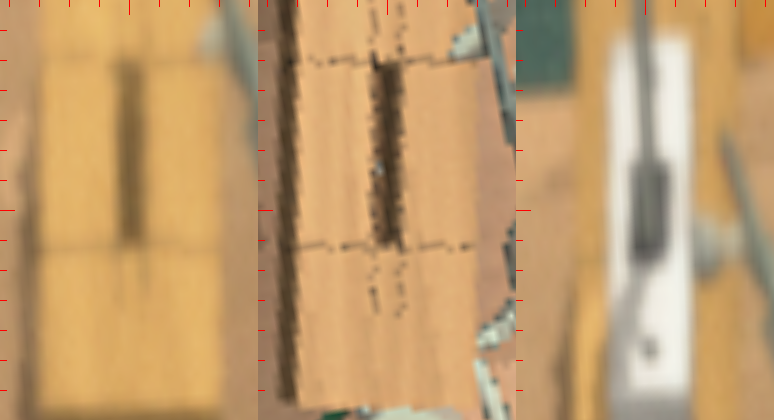

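Slot centre lies at u≈+0.2 to +0.6 and its end wall at v≈−12 in both rectified panels. The stock is roughly centred at u≈+0.4. I refine the stock's position numerically from both cameras.

```bash
python3 - <<'E'
from h import *
t0=cv2.imread('pics/top0.png');s0=cv2.imread('pics/side0.png');sh=cv2.imread('pics/side_h.png')
g=np.array([437.55,167.79]);h=np.array([554.94,130.21])
def stock(img,n,z,c):
    d=rect(img,n,z,c).astype(int);m=((d.min(2)>150)&(d.max(2)-d.min(2)<45)).astype('uint8')
    m=cv2.morphologyEx(m,cv2.MORPH_CLOSE,np.ones((45,45)));m=cv2.morphologyEx(m,cv2.MORPH_OPEN,np.ones((31,31)))
    k=max(cv2.findContours(m,0,1)[0],key=cv2.contourArea);r=cv2.minAreaRect(k);x,y,w,hh=cv2.boundingRect(k)
    print(n,z,'u',(r[0][0]-129)/3,'v',(210-r[0][1])/3,'size',np.array(r[1])/3,r[2],'v range',(210-y)/3,(210-y-hh)/3,'u range',(x-129)/3,(x+w-129)/3)
stock(t0,'top',80,g);stock(s0,'side',80,g);stock(sh,'side',110,h)
E
```

```text
top 80 u 0.16666666666666666 v -35.833333333333336 size [46.33 27.  ] 90.0 v range -12.666666666666666 -59.333333333333336 u range -13.333333333333334 14.0
side 80 u 1.8333333333333333 v -7.333333333333333 size [124.67  27.67] 90.0 v range 55.0 -70.0 u range -12.0 16.0
side 110 u 1.8333333333333333 v -6.666666666666667 size [126.    27.67] 90.0 v range 56.333333333333336 -70.0 u range -12.0 16.0
```

{"api": "play_rows", "payload": {"moves": [0, 0.0002, 0.008, 0, 0, 0, 0, 0.0002, 0.018, 0, 0, 0, 0, 0.0002, 0.025, 0, 0, 0, 0, 0.0002, 0.028, 0, 0, 0, 0, 0.0002, 0.03, 0, 0, 0, 0, 0.0002, 0.032, 0, 0, 0, 0, 0.0002, 0.034, 0, 0, 0, 0, 0.0002, 0.034, 0, 0, 0]}}

```text
time: 5.18
tool_pos: [555.5, 130.1, 160.3]
ee_rot: [[0.158, 0.987, 0.0], [0.987, -0.158, 0.0], [0.0, 0.0, -1.0]]
ft_force: [0.9, -0.3, -1.0]
gripper_width: 13.3
grip_force: 41.3
```

{"api": "play_rows", "payload": {"moves": [0, 0, 0.001, 0, 0, 0, 0, 0, 0.002, 0, 0, 0, 0, 0, 0.002, 0, 0, 0]}}

```text
time: 5.55
tool_pos: [555.5, 130.1, 158.3]
ee_rot: [[0.158, 0.987, 0.0], [0.987, -0.158, -0.0], [-0.0, 0.0, -1.0]]
ft_force: [-0.4, -0.9, 1.1]
gripper_width: 13.0
grip_force: 41.7
```

```bash
python3 - <<'E'
from h import *
st()
b=ctrl.capture('side');cv2.imwrite('pics/side_i.png',b);st()
h=np.array([554.94,130.21]);t=np.array(ctrl.get_obs()['tool_pos'])[:2]
for z in (62,80): 
  d=rect(b,'side',z,t)
  cv2.imwrite(f'pics/ri{z}.png',d)
cv2.imwrite('pics/i1.png',np.hstack([cv2.resize(b[150:260,280:370],None,fx=5,fy=5,interpolation=cv2.INTER_CUBIC)[:420],rect(b,'side',80,t)]))
E
```

```text
5.55 [555.5  130.14 158.27] [-0.41 -0.91  1.11] 13.043254029823022 41.7041552066803 yaw 9.112867481554915
5.6 [555.5  130.13 158.27] [-0.01 -0.3   0.15] 13.02667940054811 41.67072594165802 yaw 9.112742566950649
```

View pics/i1.png

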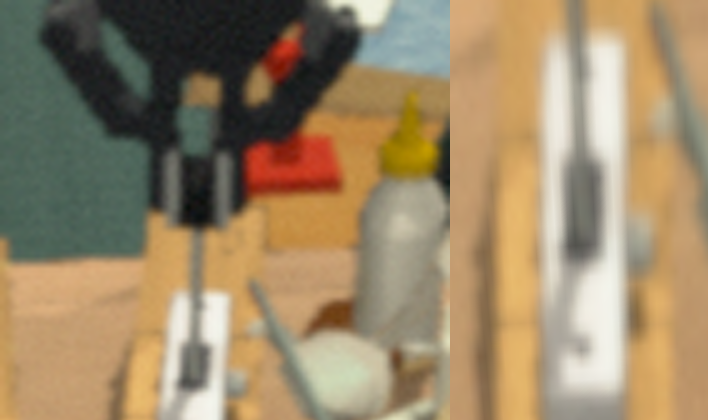

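The stock rests flat on the stile: its panel position at z=80 matches the one on the rail. I push on in small steps, reading the force while moving.

{"api": "play_rows", "payload": {"moves": [0, 0, 0.001, 0, 0, 0, 0, 0, 0.002, 0, 0, 0, 0, 0, 0.003, 0, 0, 0]}}

```text
time: 5.98
tool_pos: [555.5, 130.2, 155.3]
ee_rot: [[0.158, 0.987, 0.0], [0.987, -0.158, 0.0], [0.0, 0.0, -1.0]]
ft_force: [-1.7, -1.4, 3.4]
gripper_width: 13.3
grip_force: 42.0
```

{"api": "play_rows", "payload": {"moves": [0, 0, 0.001, 0, 0, 0, 0, 0, 0.002, 0, 0, 0, 0, 0, 0.003, 0, 0, 0]}}

```text
time: 6.35
tool_pos: [555.5, 130.1, 152.3]
ee_rot: [[0.158, 0.987, 0.0], [0.987, -0.158, 0.0], [0.0, 0.0, -1.0]]
ft_force: [-0.2, -0.8, 3.5]
gripper_width: 13.3
grip_force: 42.0
```

{"api": "play_rows", "payload": {"moves": [0, 0, 0.001, 0, 0, 0, 0, 0, 0.002, 0, 0, 0]}}

```text
time: 6.6
tool_pos: [555.4, 130.1, 150.2]
ee_rot: [[0.158, 0.987, -0.0], [0.987, -0.158, -0.0], [-0.0, -0.0, -1.0]]
ft_force: [-1.2, -0.8, 3.3]
gripper_width: 12.8
grip_force: 42.0
```

Sliding force is steady at 3.4 N. I continue until the blade is surely below the mouth.

{"api": "play_rows", "payload": {"moves": [0, 0, 0.001, 0, 0, 0, 0, 0, 0.002, 0, 0, 0, 0, 0, 0.003, 0, 0, 0]}}

```text
time: 6.98
tool_pos: [555.4, 130.1, 147.2]
ee_rot: [[0.158, 0.987, -0.0], [0.987, -0.158, -0.0], [-0.0, -0.0, -1.0]]
ft_force: [-1.0, 0.2, 2.6]
gripper_width: 13.0
grip_force: 42.0
```

{"api": "play_rows", "payload": {"moves": [0, 0, 0.001, 0, 0, 0, 0, 0, 0.002, 0, 0, 0, 0, 0, 0.003, 0, 0, 0]}}

```text
time: 7.35
tool_pos: [555.5, 130.1, 144.2]
ee_rot: [[0.158, 0.987, -0.0], [0.987, -0.158, -0.0], [-0.0, -0.0, -1.0]]
ft_force: [-1.1, -0.5, 3.4]
gripper_width: 13.0
grip_force: 42.0
```

The blade tip is now about 10 mm below the mouth. I slide it toward the −y end and feel for the wall.

{"api": "play_rows", "payload": {"moves": [-0.0005, 0, 0, 0, 0, 0, -0.001, 0, 0, 0, 0, 0, -0.0015, 0, 0, 0, 0, 0]}}

```text
time: 7.72
tool_pos: [555.0, 128.5, 144.1]
ee_rot: [[0.158, 0.987, -0.0], [0.987, -0.158, -0.0], [-0.0, -0.0, -1.0]]
ft_force: [0.7, -0.2, -0.1]
gripper_width: 13.4
grip_force: 41.3
```

{"api": "play_rows", "payload": {"moves": [-0.0004, 0, 0, 0, 0, 0, -0.0008, 0, 0, 0, 0, 0]}}

```text
time: 7.98
tool_pos: [555.0, 128.0, 144.2]
ee_rot: [[0.158, 0.987, -0.0], [0.987, -0.158, 0.0], [0.0, -0.0, -1.0]]
ft_force: [0.1, 2.0, -1.0]
gripper_width: 13.0
grip_force: 41.3
```

{"api": "play_rows", "payload": {"moves": [-0.0004, 0, 0, 0, 0, 0, -0.0004, 0, 0, 0, 0, 0]}}

```text
time: 8.22
tool_pos: [555.1, 127.8, 144.4]
ee_rot: [[0.158, 0.987, 0.0], [0.987, -0.158, 0.0], [0.0, 0.0, -1.0]]
ft_force: [-0.4, 3.8, -0.2]
gripper_width: 13.4
grip_force: 41.5
```

{"api": "play_rows", "payload": {"moves": [-0.0004, 0, 0, 0, 0, 0, -0.0004, 0, 0, 0, 0, 0]}}

```text
time: 8.48
tool_pos: [555.1, 127.5, 144.5]
ee_rot: [[0.158, 0.987, 0.0], [0.987, -0.158, 0.001], [0.001, 0.0, -1.0]]
ft_force: [-0.9, 4.5, 0.5]
gripper_width: 13.4
grip_force: 41.5
```

The lateral force climbed to 4.5 N, so the blade has met the end wall. I ease back 0.5 mm to relieve the load and then push down.

{"api": "play_rows", "payload": {"moves": [0.0005, 0, 0, 0, 0, 0, 0.0005, 0, 0.001, 0, 0, 0, 0.0005, 0, 0.002, 0, 0, 0, 0.0005, 0, 0.003, 0, 0, 0]}}

```text
time: 8.98
tool_pos: [555.3, 127.8, 141.6]
ee_rot: [[0.158, 0.987, 0.0], [0.987, -0.158, 0.0], [0.001, 0.0, -1.0]]
ft_force: [-0.1, 4.4, 5.6]
gripper_width: 13.4
grip_force: 42.3
```

{"api": "play_rows", "payload": {"moves": [0, 0, 0.001, 0, 0, 0, 0, 0, 0.002, 0, 0, 0, 0, 0, 0.003, 0, 0, 0, 0, 0, 0.004, 0, 0, 0]}}

```text
time: 9.48
tool_pos: [555.3, 127.9, 137.5]
ee_rot: [[0.158, 0.987, 0.0], [0.987, -0.158, 0.0], [0.001, 0.0, -1.0]]
ft_force: [-2.1, 4.2, 5.9]
gripper_width: 13.2
grip_force: 42.3
```

{"api": "play_rows", "payload": {"moves": [0.0003, 0, 0.0005, 0, 0, 0, 0.0004, 0, 0.001, 0, 0, 0, 0.0004, 0, 0.0015, 0, 0, 0], "force": 20}}

```text
time: 9.85
tool_pos: [555.3, 128.0, 136.0]
ee_rot: [[0.158, 0.987, 0.0], [0.987, -0.158, 0.0], [0.0, 0.0, -1.0]]
ft_force: [-1.0, 3.8, 5.7]
gripper_width: 13.2
grip_force: 42.3
```

{"api": "play_rows", "payload": {"moves": [0, 0, 0.0005, 0, 0, 0, 0, 0, 0.001, 0, 0, 0, 0, 0, 0.0015, 0, 0, 0]}}

```text
time: 10.22
tool_pos: [555.3, 128.0, 134.5]
ee_rot: [[0.158, 0.987, 0.0], [0.987, -0.158, 0.0], [0.0, 0.0, -1.0]]
ft_force: [-2.3, 4.0, 5.3]
gripper_width: 13.3
grip_force: 42.3
```

{"api": "play_rows", "payload": {"moves": [0, 0, 0.0005, 0, 0, 0, 0, 0, 0.001, 0, 0, 0, 0, 0, 0.0015, 0, 0, 0]}}

```text
time: 10.6
tool_pos: [555.3, 128.0, 133.1]
ee_rot: [[0.158, 0.987, 0.0], [0.987, -0.158, 0.0], [0.0, 0.0, -1.0]]
ft_force: [-1.3, 3.3, 4.5]
gripper_width: 13.5
grip_force: 42.3
```

{"api": "play_rows", "payload": {"moves": [0, 0, 0.0005, 0, 0, 0, 0, 0, 0.001, 0, 0, 0, 0, 0, 0.0015, 0, 0, 0]}}

```text
time: 10.98
tool_pos: [555.3, 128.0, 131.5]
ee_rot: [[0.158, 0.987, 0.0], [0.987, -0.158, 0.0], [0.0, 0.0, -1.0]]
ft_force: [-1.0, 4.9, 5.6]
gripper_width: 12.9
grip_force: 42.3
```

{"api": "play_rows", "payload": {"moves": [0, 0, 0.0005, 0, 0, 0, 0, 0, 0.001, 0, 0, 0, 0, 0, 0.0015, 0, 0, 0]}}

```text
time: 11.35
tool_pos: [555.3, 128.0, 130.1]
ee_rot: [[0.158, 0.987, 0.0], [0.987, -0.158, 0.0], [0.0, 0.0, -1.0]]
ft_force: [-0.5, 3.6, 5.5]
gripper_width: 13.3
grip_force: 42.3
```

{"api": "play_rows", "payload": {"moves": [0, 0, 0.0005, 0, 0, 0, 0, 0, 0.001, 0, 0, 0, 0, 0, 0.0015, 0, 0, 0]}}

```text
time: 11.72
tool_pos: [555.3, 128.0, 128.6]
ee_rot: [[0.158, 0.987, 0.0], [0.987, -0.158, 0.0], [0.0, 0.0, -1.0]]
ft_force: [-1.8, 4.5, 6.0]
gripper_width: 13.2
grip_force: 42.4
```

{"api": "play_rows", "payload": {"moves": [0, 0, 0.0005, 0, 0, 0, 0, 0, 0.001, 0, 0, 0, 0, 0, 0.0015, 0, 0, 0]}}

```text
time: 12.1
tool_pos: [555.3, 128.1, 127.0]
ee_rot: [[0.158, 0.987, 0.0], [0.987, -0.158, 0.0], [0.0, 0.0, -1.0]]
ft_force: [-1.7, 4.5, 6.1]
gripper_width: 13.2
grip_force: 42.4
```

{"api": "play_rows", "payload": {"moves": [0, 0, 0.0005, 0, 0, 0, 0, 0, 0.001, 0, 0, 0, 0, 0, 0.0015, 0, 0, 0]}}

```text
time: 12.48
tool_pos: [555.3, 128.1, 125.5]
ee_rot: [[0.158, 0.987, 0.0], [0.987, -0.158, 0.0], [0.0, 0.0, -1.0]]
ft_force: [-1.8, 4.0, 6.1]
gripper_width: 13.4
grip_force: 42.4
```

{"api": "play_rows", "payload": {"moves": [0, 0, 0.0005, 0, 0, 0, 0, 0, 0.001, 0, 0, 0, 0, 0, 0.0015, 0, 0, 0]}}

```text
time: 12.85
tool_pos: [555.3, 128.1, 124.0]
ee_rot: [[0.158, 0.987, 0.0], [0.987, -0.158, 0.0], [0.0, 0.0, -1.0]]
ft_force: [-1.2, 3.5, 5.8]
gripper_width: 13.4
grip_force: 42.4
```

{"api": "play_rows", "payload": {"moves": [0, 0, 0.0005, 0, 0, 0, 0, 0, 0.001, 0, 0, 0, 0, 0, 0.0015, 0, 0, 0]}}

```text
time: 13.22
tool_pos: [555.3, 128.1, 122.5]
ee_rot: [[0.158, 0.987, 0.0], [0.987, -0.158, 0.0], [0.0, 0.0, -1.0]]
ft_force: [-2.0, 4.6, 5.4]
gripper_width: 13.2
grip_force: 42.4
```

{"api": "play_rows", "payload": {"moves": [0, 0, 0.0005, 0, 0, 0, 0, 0, 0.001, 0, 0, 0, 0, 0, 0.0015, 0, 0, 0]}}

```text
time: 13.6
tool_pos: [555.4, 128.1, 121.3]
ee_rot: [[0.158, 0.987, 0.0], [0.987, -0.158, 0.0], [0.001, 0.0, -1.0]]
ft_force: [-2.9, 4.2, 14.3]
gripper_width: 13.2
grip_force: 43.6
```

{"api": "play_rows", "payload": {"moves": [0, 0, 0.0005, 0, 0, 0, 0, 0, 0.001, 0, 0, 0, 0, 0, 0.0015, 0, 0, 0]}}

```text
time: 13.98
tool_pos: [556.2, 128.0, 120.9]
ee_rot: [[0.159, 0.987, 0.002], [0.987, -0.159, 0.001], [0.001, 0.002, -1.0]]
ft_force: [-6.2, 0.8, 33.0]
gripper_width: 13.2
grip_force: 46.8
```

Contact with the bottom came at TCP z ≈121.4, and the second call overpressed it. I relieve the load straight away.

{"api": "play_rows", "payload": {"moves": [0, 0, -0.001, 0, 0, 0, 0, 0, -0.0013, 0, 0, 0, 0, 0, -0.0013, 0, 0, 0]}}

```text
time: 14.35
tool_pos: [555.6, 127.9, 121.2]
ee_rot: [[0.159, 0.987, 0.001], [0.987, -0.159, 0.0], [0.0, 0.001, -1.0]]
ft_force: [-1.3, 2.7, 10.7]
gripper_width: 13.5
grip_force: 43.2
```

```bash
python3 - <<'E'
from h import *
st()
b=ctrl.capture('side');cv2.imwrite('pics/side_j.png',b);s0=cv2.imread('pics/side0.png')
# stile/rail/bottle shift check in side view: patch match against the first picture
for nm,(x0,y0,x1,y1) in {'stile front':(300,242,336,270),'stile back':(308,188,334,205),'rail front':(256,238,286,265),'bottle':(350,170,374,205)}.items():
    t=s0[y0:y1,x0:x1];w=b[y0-4:y1+4,x0-4:x1+4];r=cv2.matchTemplate(w,t,cv2.TM_CCOEFF_NORMED);_,m,_,l=cv2.minMaxLoc(r)
    (dx,dy),_=cv2.phaseCorrelate(cv2.cvtColor(t,6).astype('float32'),cv2.cvtColor(b[y0:y1,x0:x1],6).astype('float32'));print(nm,m,l[0]-4,l[1]-4,dx,dy)
E
```

```text
14.35 [555.59 127.88 121.21] [-1.3   2.68 10.68] 13.486632745472052 43.176278471946716 yaw 9.121072954885726
stile front 0.9339409470558167 0 0 -0.21446088577290467 0.02193195324632846
stile back 0.36000463366508484 3 -1 0.15410760543195323 0.9597362411584669
rail front 0.9185062646865845 0 0 -0.18467781517898985 0.5510958104943633
bottle 0.961184561252594 0 0 0.2911130625159881 0.20975481025848808
```

{"api": "play_rows", "payload": {"moves": [0, 0, -0.0004, 0, 0, 0, 0, 0, -0.0004, 0, 0, 0]}}

```text
time: 14.65
tool_pos: [555.4, 127.9, 121.3]
ee_rot: [[0.158, 0.987, 0.0], [0.987, -0.158, 0.0], [0.0, 0.0, -1.0]]
ft_force: [0.5, 2.6, 6.5]
gripper_width: 12.8
grip_force: 42.5
```

{"api": "play_rows", "payload": {"moves": [0, 0, 0, 0, 0, 0, 0, 0, 0, 0, 0, 0, 0, 0, 0, 0, 0, 0, 0, 0, 0, 0, 0, 0], "gripper": 0.03}}

```text
time: 15.15
tool_pos: [555.0, 127.8, 120.9]
ee_rot: [[0.158, 0.987, -0.0], [0.987, -0.158, -0.0], [-0.0, -0.0, -1.0]]
ft_force: [-0.3, -0.2, -0.2]
gripper_width: 30.3
grip_force: 0.0
```

```bash
python3 - <<'E'
from h import *
st()
E
```

```text
15.15 [555.02 127.79 120.9 ] [-0.27 -0.21 -0.19] 30.314350729792523 0.0 yaw 9.117212909249423
```

Released cleanly with zero force. I rise and then move aside so both cameras can check.

{"api": "play_rows", "payload": {"moves": [0, 0, -0.005, 0, 0, 0, 0, 0, -0.015, 0, 0, 0, 0, 0, -0.03, 0, 0, 0, 0, 0, -0.05, 0, 0, 0, 0, 0, -0.07, 0, 0, 0, 0, 0, -0.09, 0, 0, 0, 0, 0, -0.105, 0, 0, 0, 0, 0, -0.11, 0, 0, 0]}}

```text
time: 16.15
tool_pos: [555.5, 128.1, 232.3]
ee_rot: [[0.158, 0.987, 0.001], [0.987, -0.158, 0.001], [0.001, 0.001, -1.0]]
ft_force: [-0.2, -0.5, -0.8]
gripper_width: 30.0
grip_force: 0.0
```

{"api": "play_rows", "payload": {"moves": [0.02, -0.01, 0, 0, 0, 0, 0.06, -0.03, 0, 0, 0, 0, 0.1, -0.05, 0, 0, 0, 0, 0.145, -0.07, 0, 0, 0, 0, 0.19, -0.09, 0, 0, 0, 0, 0.235, -0.11, 0, 0, 0, 0, 0.275, -0.13, 0, 0, 0, 0, 0.305, -0.145, 0, 0, 0, 0, 0.32, -0.15, 0, 0, 0, 0, 0.32, -0.15, 0, 0, 0, 0]}}

```text
time: 17.4
tool_pos: [457.6, 467.8, 230.5]
ee_rot: [[0.158, 0.988, -0.0], [0.988, -0.158, -0.001], [-0.001, -0.0, -1.0]]
ft_force: [0.4, -0.6, -0.6]
gripper_width: 29.8
grip_force: 0.0
```

```bash
python3 - <<'E'
from h import *
st();a=ctrl.capture('top');b=ctrl.capture('side');cv2.imwrite('pics/topf.png',a);cv2.imwrite('pics/sidef.png',b)
i=cv2.resize(a[165:265,250:383],None,fx=3,fy=3,interpolation=cv2.INTER_CUBIC);j=cv2.resize(b[165:265,250:383],None,fx=3,fy=3,interpolation=cv2.INTER_CUBIC)
cv2.imwrite('pics/fin.png',np.hstack([i,j]))
E
```

```text
17.4 [457.61 467.78 230.5 ] [ 0.37 -0.58 -0.61] 29.803275693189622 0.0 yaw 9.067865654733307
```

View pics/fin.png

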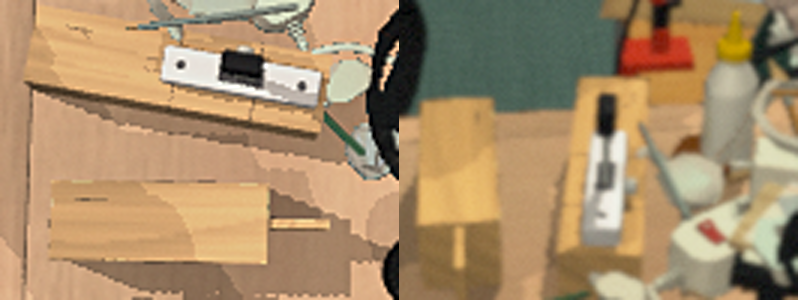

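The gauge stands upright on the stile, its holes at (181,65)/(303,87) in the left half and its head low. Next is a numeric check of the blade against the end wall, and of the stile and other things for shift.

```bash
python3 - <<'E'
from h import *
f=lambda x,y:(250+(x+.5)/3-.5,165+(y+.5)/3-.5)
a,b=onz('top',f(181,65),80)[:2],onz('top',f(303,87),80)[:2];m=(a+b)/2;d=a-b
r=m-np.array([555.5,128]);print('mid',m,'u,v',r@EX,r@EY,'yaw',np.degrees(np.arctan2(d[0],d[1])),'blade -y edge v',r@EY-11,'(wall -12)')
for n in('top','side'):
  A=cv2.imread(f'pics/{n}0.png',0);B=cv2.imread(f'pics/{n}f.png',0)
  W={'top':{'stile':(256,166,275,196),'stileR':(340,184,362,212),'rail':(264,224,285,254),'bottle':(268,124,300,166)},'side':{'stile':(298,240,336,268),'bottle':(350,168,374,208)}}[n]
  for k,(x0,y0,x1,y1) in W.items():
    p=cv2.findTransformECC(A[y0:y1,x0:x1],B[y0:y1,x0:x1],np.eye(2,3,dtype='float32'),cv2.MOTION_TRANSLATION);print(n,k,p[0],p[1][:,2])
E
```

```text
mid [555.27 126.86] u,v -0.04763493112706581 -1.1644731282987884 yaw 9.382364214849323 blade -y edge v -12.164473128298788 (wall -12)
top stile 0.8119787950577873 [0.65 0.62]
top stileR 0.7277073934031238 [0.57 0.79]
top rail 0.9943532949947476 [ 0.02 -0.03]
top bottle 0.989054082803275 [ 0.19 -0.02]
side stile 0.9261333367042618 [-0.26 -0.17]
side bottle 0.9918588099507126 [0.12 0.15]
```

```bash
python3 -c "
from bench import ctrl
print(ctrl.hand_in())"
```

```text
the job is handed in; nothing more can be done
None
```

I handed the job in: the gauge stands by itself on the stile, blade against the slot's right-hand end and resting on the bottom about 32 mm down, though the push briefly reached about 33 N before I eased off, and the last check left a stile shift of up to about 1.4 mm (0.6 px in the top view) not ruled out.

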